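Reset the bench balance through its shuttered key well

TASK

Reset the bench balance: with a fingertip push its sliding shutter back towards the weighing pan as far as it goes, so that the round well under it lies open, then reach into that well, press the sunken key right down and let it come up again. Leave the shutter open, do not press the other sunken key in the square well, and leave the petri dish on the pan and the things around the balance where they are; push and press only, do not grip or lift anything.

Things in the scene. Friction and masses are not known exactly. Their poses are not given: they have to be found in the camera images.
- balance: White bench balance, fixed, 270 x 190 mm; origin on the worktop under its centre. +x runs from its low sloping display (front, x = -135 to -100 mm, under 45 mm high) to the round steel pan (centre x = 77 mm, 108 mm across, top 58 mm high); +y is its left. Between them a flat grey deck, 45 mm high: two key blocks at y = +45 and -45 mm, which may be swapped. Turned up to 20 degrees.
- reset_well (a point): Centre of the mouth of the round well of the reset key, 45 mm above the worktop at deck level; axes as the balance. The well is 48 mm across with vertical walls, its floor 22 mm below the mouth. At the start the shutter covers all or most of it.
- power_well (a point): Centre of the mouth of the square well (44 x 44 mm, 22 mm deep) of the other key, at deck level, 90 mm beside the round well; it has no shutter. Its 28 mm square key must not be pressed.
- reset_key_top (a point): Centre of the top of the round reset key, 30 mm across, in the middle of the round well; at rest it lies 10 mm below the well's mouth (35 mm above the worktop). A spring pushes it up: about 1.4 N starts it moving and 3.6 N holds it fully down.
- reset_key (a joint): Travel of the reset key: 0 = up, 0.005 m = fully down; it springs back when let go.
- power_key (a joint): Travel of the other key in the square well: 0 = up, 0.005 m = fully down.
- shutter (a joint): How far the shutter has slid back along the balance's +x axis: 0 = closed (centred over the round well), 0.052 m = fully open, at its stop. It starts between 0 and 0.010 m, slides with about 1.5 N of friction and stays where it is left.
- shutter_rib (a point): Top middle of the cross rib on the aluminium shutter; axes as the balance. The shutter is a plate 52 (along x) by 62 mm (y), its top 3.3 mm above the deck; the rib stands across its middle, 6 mm thick (x), 54 mm long (y), its top 18.3 mm above the deck, 15 mm above the plate. Guide strips 4.5 mm high run along both sides.
- petri_dish: Flat closed petri dish, 59 mm across, 15 mm high, lying loose on the pan; origin under its centre.
- cup_a: Capped specimen cup, 59 mm across, 72 mm high, standing loose on the worktop right of the balance's pan (the side of its -y axis); origin under its centre.
- dropper_stain: Brown dropper bottle, 37 mm across, 88 mm high, standing loose on the worktop left of the balance; origin under its centre.
- marker: Marker pen, 135 mm long, 17 mm thick, lying loose on the worktop right of the balance's deck; origin under its middle.
Not all that is in view belongs to the job. Leave any pink look-alike of the part that bears power_well alone.

How it is judged:
By the outcome, as a careful person would: the job done as asked, in the order asked, and still so for the second after the job is handed in, with the robot touching nothing.
It also fails if it takes over 38 s, if anything falls off the work surface, if the arm or the gripper's body presses on something with over 40 N, if the wrist force passes 120 N, or if a joint passes its speed limit or range.

ROBOT

A 6-joint arm with a two-finger parallel gripper is mounted at the origin on a cart in front of the work surface, level with it; the furniture and walls round the work are solid. World frame = base frame: x ahead of the robot, y to its left, z up, the work surface at z = 0. Lengths are in m, angles in rad, forces in N, time in s.
With the tool pointing down it reaches from about 0.275 to 0.85 m from the base axis. Payload 5.2 kg.
Tool frame: the origin (TCP) lies on the front face of the gripper's body, between the roots of the fingers; the fingertips stand 73 mm ahead of it and the grasp point (between the pads) lies bot.grasp_offset ahead of it (bot.grasp_offset is the distance from the TCP to the grasp point, in m); z points along the fingers, y is the line along which they close (so a half turn about z gives the same grasp; the last joint's range is limited). The gripper opens to 85 mm and grips with 20 to 120 N. Pads are 22 mm wide; open, the fingers measure 114 mm over their backs; the gripper's body (76 mm by 85 mm) begins 54 mm behind the grasp point. The pads swing forward as they close: fully open they stand 13 mm farther back than shut.
Start: joints at [1.083, 0.259, 1.535, -0, 1.348, -0.203], TCP at [0.155, 0.528, 0.304] pointing down, gripper open.
Joint ranges: [-3.14, 3.14], [-0.91, 2.08], [0.19, 2.58], [-1.22, 4.36], [0.22, 2.71], [-3.12, 3.12]. Speed limits (rad/s): [2.57, 2.57, 3.14, 3.14, 3.14, 3.14].

INTERFACE

Orientations are given as a 3x3 rotation matrix whose columns are the frame's x, y, z axes.
In Python, from plant import telemetry, snapshot, camera_model, bot gives the robot as it stands.
- The arm moves only by the tool carry_out, never from a script. Its argument "moves" is a list of rows, each a list of 5 numbers: the finger opening in cm, from 0 to 8.54, then the shift along the world's x, y, z in cm, then the turn about the world's z in degrees. In form: [[gripper, dx, dy, dz, spin], ...]. A call has 1 to 8 rows; each row shifts and turns the commanded pose from where the row before left it; what a row does not reach is not made up. A row lasts 1/8 s, in which the tool goes at most 62.5 mm and 10.7 degrees, less where a joint would pass 70% of its speed; a pose out of reach is approached as far as the arm can. A call is refused whole if a number of a shift passes 6.25 or a number of a turn 10.7, either way. A call with a gripper value outside its range is refused whole. The fingers move at their own pace and stop on an object; the grip force is fixed at half the most. Time passes only in rows, so rows that do not move let the fingers close. It gives the time, the measured TCP pose, the force, the opening and the grip force at its end, in the units of the state.
- telemetry.state(): the state, without advancing time (a new reading comes with each control period).
- snapshot(name): name is "scene" or "top"; returns the picture (420x560x3 uint8, red, green, blue); there is no depth.
- camera_model(name): a dict with "intrinsics" (3x3 intrinsics, pixels), "dist_coeffs" ([k1, k2, p1, p2, k3] as OpenCV has them; the pictures are not rectified), "T" (4x4, takes a point from camera to world coordinates). Camera axes: x right, y down, z forward; pixel columns grow to the right and rows downward; lengths in m; the calibration is good to about 2 mm. A picture is of the moment at which its call begins. camera_model takes no time and is no camera call.
- bot.sign_off(): hands the job in; it is judged then, once.
The state is a dict: "clock": time; "joint_positions": joint angles; "joint_vel": joint speeds; "effort": joint torques, N m; "eef_pos": TCP position; "eef_rot": TCP orientation; "ft_force": force on the tool from outside, world axes, zero at the start; "ft_torque": the same for the moment, N m; "finger_gap": finger opening in m; "grasp_force": force on a finger pad.
Only numpy, scipy, OpenCV 4.12 (cv2) and the standard library are available. Lean on these libraries where they do the work, as an engineer would, in place of code of your own. Each camera call takes 0.05 s, during which the arm holds its last target. There are 200 camera calls.

## Working session

There is one attempt and no reset: what is moved stays moved. The work goes in short steps, Python scripts to look and compute and a tool call to move; the robot and the scene stay as the last step left them, time stands still between calls to the robot, and variables do not carry over. Pictures are saved under pics/ and viewed, at most 10 in all, crops included, and the job is handed in when it is done.

Besides the shell and the picture viewer there is one more tool, called after "Request:" as name(argument=value, ...), one argument or row to a line, values as JSON. carry_out: Moves the arm, as the interface text tells. Its arguments: {"type":"object","properties":{"moves":{"type":"array","items":{"type":"array","items":{"type":"number"}}}},"required":["moves"]}

```bash
mkdir -p pics; python3 - <<'E'
from plant import telemetry, snapshot, camera_model, bot
import cv2
for n in("scene","top"):
    cv2.imwrite(f"pics/{n}0.png",snapshot(n)[:,:,::-1]); m=camera_model(n); print(n,m["intrinsics"],m["dist_coeffs"],m["T"])
s=telemetry.state();print(s["clock"],s["eef_pos"],s["eef_rot"],s["finger_gap"],bot.grasp_offset)
E
```

```text
scene [[527.61122282   0.         274.29357818]
 [  0.         527.61122282 213.49365948]
 [  0.           0.           1.        ]] [-0.05361359  0.          0.          0.          0.        ] [[ 0.42102144 -0.65499634  0.62747171 -0.29337563]
 [-0.90704709 -0.3020775   0.29328274 -0.3957171 ]
 [-0.00255404 -0.69262471 -0.72129362  1.08317834]
 [ 0.          0.          0.          1.        ]]
top [[525.58120906   0.         282.98727402]
 [  0.         525.58120906 212.67619317]
 [  0.           0.           1.        ]] [0.02209414 0.         0.         0.         0.        ] [[-0.00481387 -0.99790279  0.06455118  0.51834093]
 [-0.99994726  0.00538929  0.00874301  0.02241509]
 [-0.00907256 -0.06450569 -0.9978761   1.2709963 ]
 [ 0.          0.          0.          1.        ]]
0.1 [0.15431363 0.52753162 0.30313714] [[-9.59715216e-01  2.80973350e-01 -8.25055202e-04]
 [ 2.80974306e-01  9.59714166e-01 -1.46953775e-03]
 [ 3.78916221e-04 -1.64215705e-03 -9.99998580e-01]] 0.0851747873085581 0.0539
```

View pics/scene0.png

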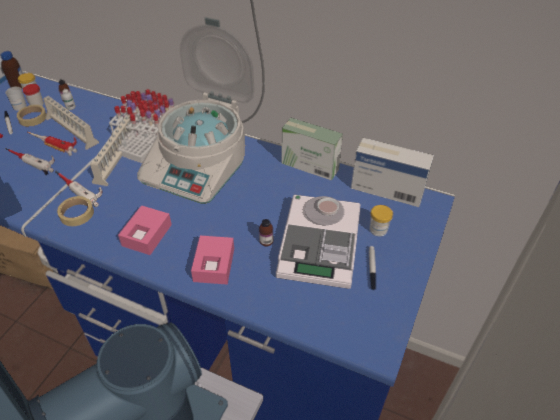

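View pics/top0.png

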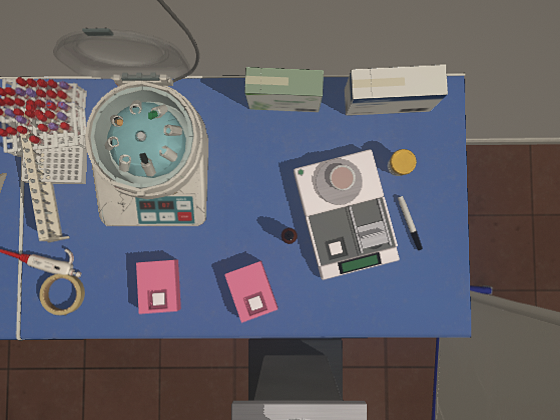

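The balance is at top (346,213), with its shutter at about (371,235) and the square power well at about (336,247). The candidates I have to tell apart are the grey shutter at (371,235), the white square key at (336,247), and the pink look-alike blocks at (157,287) and (250,290). By the description I choose the aluminium shutter with the rib at (371,235), and I'll check it in a crop.

```bash
cat > h.py <<'E'
import numpy as np, cv2
from plant import camera_model
def world(n,uv,z):
    m=camera_model(n);T=np.array(m["T"]);p=cv2.undistortPoints(np.array(uv,float).reshape(-1,1,2),np.array(m["intrinsics"]),np.array(m["dist_coeffs"]))[:,0]
    d=np.c_[p,np.ones(len(p))]@T[:3,:3].T; return T[:3,3]+d*((z-T[2,3])/d[:,2])[:,None]
def pix(n,P):
    m=camera_model(n);T=np.linalg.inv(np.array(m["T"]))
    return cv2.projectPoints(np.array(P,float).reshape(-1,3),cv2.Rodrigues(T[:3,:3])[0],T[:3,3],np.array(m["intrinsics"]),np.array(m["dist_coeffs"]))[0][:,0]
E
python3 - <<'E'
import cv2
a=cv2.imread("pics/top0.png")[140:290,285:435]; cv2.imwrite("pics/c.png",cv2.resize(a,(600,600),interpolation=cv2.INTER_CUBIC))
E
```

```text
(no output)
```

View pics/c.png

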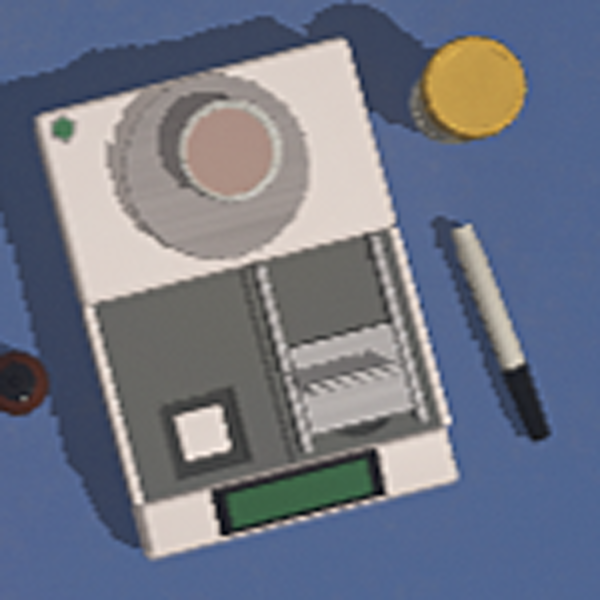

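The crop confirms it: the ribbed plate sits at crop (348,380), on the balance's right (-y) side, with a sliver of the round well showing in front at (370,428). The square key is at (205,433) and the pan centre at about (208,165).

```bash
python3 - <<'E'
from h import *
from scipy.optimize import least_squares
c=lambda l:np.array(l,float)/4+[285,140]-.375
obs=[("pan",(208,165)),("w",(205,432)),("bl",(38,115)),("br",(348,38)),("fr",(460,482)),("fl",(150,557)),("dfl",(145,500)),("dfr",(448,428))]
uv=c([o[1] for o in obs])
def model(p):
    x,y,t,xw,zb,zf=p
    L=np.array([[.077,0,.058],[xw,.045,.045],[.135,.095,zb],[.135,-.095,zb],[-.135,-.095,zf],[-.135,.095,zf],[-.1,.09,.045],[-.1,-.09,.045]])
    R=np.array([[np.cos(t),-np.sin(t),0],[np.sin(t),np.cos(t),0],[0,0,1]]); return L@R.T+[x,y,0]
r=least_squares(lambda p:np.r_[(pix("top",model(p))-uv).ravel(),(p[4]-.048)*100,(p[5]-.025)*100],[.5,-.1,.2,-.05,.048,.025],x_scale=[.1,.1,.1,.1,.01,.01])
print(r.x.round(4),np.degrees(r.x[2]),(pix("top",model(r.x))-uv).round(2).tolist())
x,y,t,xw=r.x[:4]
R=np.array([[np.cos(t),-np.sin(t)],[np.sin(t),np.cos(t)]])
print("well",R@[xw,-.045]+[x,y],"pwell",R@[xw,.045]+[x,y])
q=world("top",c([(290,350),(388,322),(410,405),(305,435)]),.0483)[:,:2]; print("plate",(q-[x,y])@R)
q=world("top",c([(293,367),(395,365),(300,390),(400,375)]),.0633)[:,:2]; print("rib?",(q-[x,y])@R)
q=world("top",c([(370,435)]),.045)[:,:2]; print("well front",(q-[x,y])@R)
E
python3 - <<'E'
import cv2
a=cv2.imread("pics/scene0.png")[190:290,270:390]; cv2.imwrite("pics/c2.png",cv2.resize(a,(720,600),interpolation=cv2.INTER_CUBIC))
E
```

```text
[ 0.5942 -0.1164  0.245  -0.0697  0.0435  0.0234] 14.038670854935823 [[2.6, 0.48], [0.11, -0.03], [-0.87, -0.02], [-0.14, -0.72], [0.1, -0.33], [-0.48, 0.88], [-0.36, 0.46], [-0.98, -0.74]]
well [ 0.537464   -0.17696306] pwell [ 0.51563209 -0.08965115]
plate [[-0.03583459 -0.01428313]
 [-0.03415809 -0.07348065]
 [-0.0837932  -0.07331052]
 [-0.08557781 -0.01006039]]
rib? [[-0.04573342 -0.01139501]
 [-0.05904165 -0.06818306]
 [-0.05945633 -0.01189505]
 [-0.06527769 -0.069463  ]]
well front [[-0.09498836 -0.04697644]]
```

View pics/c2.png

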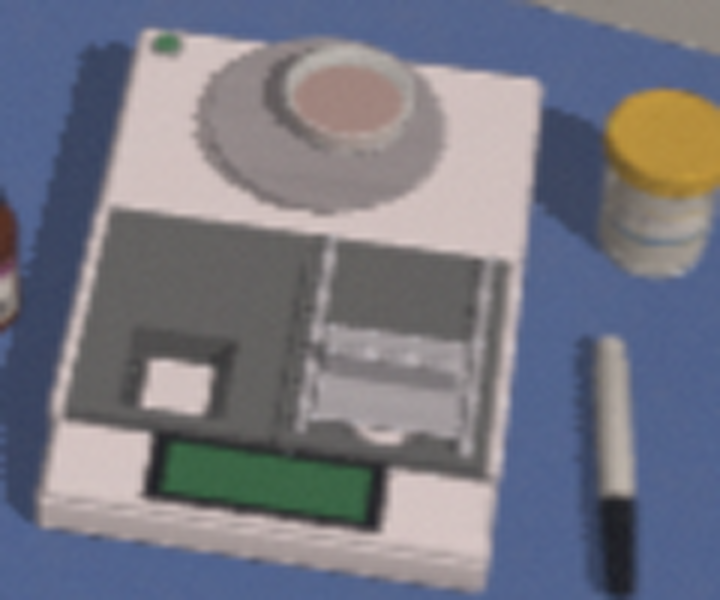

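The second view shows the same layout. The shutter has its rib at crop (395,355), the well crescent is at (385,435), and the square key is at (178,387). The fit gives a yaw of 14.0°, the round well at (0.537,-0.177) and the shutter about 10 mm open. I'll close the fingers and move above the front of the rib.

Request:
carry_out(
  moves=[
    [0, 2.3, -4.4, 0, 1.9],
    [0, 2.3, -4.4, 0, 1.9],
    [0, 2.3, -4.4, 0, 1.9],
    [0, 2.3, -4.4, 0, 1.9],
    [0, 2.3, -4.4, 0, 1.9],
    [0, 2.3, -4.4, 0, 1.9],
    [0, 2.3, -4.4, 0, 1.9],
    [0, 2.3, -4.4, 0, 1.9],
  ],
)

```text
clock: 1.1
eef_pos: [0.3388, 0.1744, 0.3038]
eef_rot: [[-1.0, 0.018, 0.0], [0.018, 1.0, 0.0], [-0.0, 0.0, -1.0]]
ft_force: [1.2, -0.0, 1.1]
finger_gap: -0.0002
grasp_force: 0.0
```

Request:
carry_out(
  moves=[
    [0, 2.3, -4.4, 0, 1.9],
    [0, 2.3, -4.4, 0, 1.9],
    [0, 2.3, -4.4, 0, 1.9],
    [0, 2.3, -4.4, -1, 1.9],
    [0, 2.3, -4.4, -2, 1.9],
    [0, 2.3, -4.4, -2, 1.9],
    [0, 2.0, -4.4, -2, 1.9],
    [0, 0, 0, 0, 0],
  ],
)

```text
clock: 2.1
eef_pos: [0.4967, -0.1347, 0.2316]
eef_rot: [[-0.978, -0.208, -0.003], [-0.208, 0.978, 0.001], [0.003, 0.002, -1.0]]
ft_force: [0.1, -0.0, 1.0]
finger_gap: 0.0001
grasp_force: 0.0
```

```bash
python3 - <<'E'
from plant import telemetry
s=telemetry.state();print(s["clock"],s["eef_pos"],s["eef_rot"],s["finger_gap"],s["ft_force"])
E
```

```text
2.1 [ 0.49665058 -0.13473618  0.23157943] [[-0.97819648 -0.20765676 -0.00321136]
 [-0.20766115  0.97820021  0.00109309]
 [ 0.00291436  0.00173613 -0.99999425]] 7.246684448254241e-05 [ 0.14698842 -0.02210464  1.00176638]
```

Request:
carry_out(
  moves=[
    [0, 1.1, -2.4, -1.5, 1],
    [0, 1.0, -2.3, -2.0, 1],
    [0, 0, 0, -2.5, 0],
    [0, 0, 0, -2.1, 0],
    [0, 0, 0, 0, 0],
  ],
)

```text
clock: 2.72
eef_pos: [0.5163, -0.1777, 0.1516]
eef_rot: [[-0.969, -0.245, -0.004], [-0.245, 0.969, 0.002], [0.003, 0.003, -1.0]]
ft_force: [0.2, -0.2, 0.1]
finger_gap: -0.0003
grasp_force: 0.0
```

```bash
python3 - <<'E'
from plant import telemetry,snapshot
import cv2
a=snapshot("top")[140:290,285:435,::-1]; b=snapshot("scene")[170:290,270:390,::-1]
cv2.imwrite("pics/d.png",cv2.hconcat([cv2.resize(i,(400,400),interpolation=cv2.INTER_CUBIC) for i in (a,b)]))
s=telemetry.state();print(s["eef_pos"],s["ft_force"])
E
```

```text
[ 0.51764301 -0.17863262  0.15363789] [0.48848066 0.01109441 0.69342491]
```

View pics/d.png

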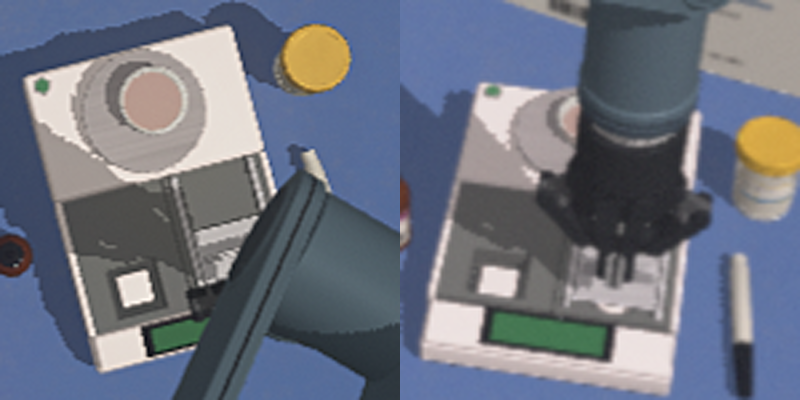

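The fingertips (right panel, about (615,275)) are over the front half of the shutter plate, ahead of the rib. The left panel is mostly hidden by the arm. I'll lower the tips to just above the plate.

Request:
carry_out(
  moves=[
    [0, 0, -0.3, -1.0, 0],
    [0, 0, 0, -1.0, 0],
    [0, 0, 0, -0.6, 0],
    [0, 0, 0, 0, 0],
  ],
)

```text
clock: 3.32
eef_pos: [0.5171, -0.1819, 0.1262]
eef_rot: [[-0.97, -0.245, -0.001], [-0.245, 0.97, 0.001], [0.001, 0.001, -1.0]]
ft_force: [-0.6, 0.5, 0.7]
finger_gap: 0.0002
grasp_force: 0.0
```

Request:
carry_out(
  moves=[
    [0, 0.6, 0.15, 0, 0],
    [0, 0.6, 0.15, 0, 0],
    [0, 0.6, 0.15, 0, 0],
    [0, 0.6, 0.15, 0, 0],
    [0, 0, 0, 0, 0],
  ],
)

```text
clock: 3.95
eef_pos: [0.5421, -0.1759, 0.1269]
eef_rot: [[-0.969, -0.245, 0.001], [-0.245, 0.969, 0.0], [-0.001, -0.0, -1.0]]
ft_force: [-1.2, -0.2, -0.7]
finger_gap: 0.0001
grasp_force: 0.0
```

Request:
carry_out(
  moves=[
    [0, 0.6, 0.15, 0, 0],
    [0, 0.6, 0.15, 0, 0],
    [0, 0.6, 0.15, 0, 0],
    [0, 0.6, 0.15, 0, 0],
    [0, 0, 0, 0, 0],
  ],
)

```text
clock: 4.58
eef_pos: [0.5663, -0.17, 0.1269]
eef_rot: [[-0.969, -0.245, 0.001], [-0.245, 0.969, -0.0], [-0.001, -0.001, -1.0]]
ft_force: [0.4, -0.2, 0.1]
finger_gap: -0.0
grasp_force: 0.0
```

Request:
carry_out(
  moves=[
    [0, 0.3, 0.07, 0, 0],
    [0, 0.3, 0.07, 0, 0],
    [0, 0, 0, 0, 0],
  ],
)

```text
clock: 4.95
eef_pos: [0.5719, -0.1687, 0.1269]
eef_rot: [[-0.97, -0.245, 0.001], [-0.245, 0.97, -0.0], [-0.001, -0.0, -1.0]]
ft_force: [-0.5, -0.9, -0.5]
finger_gap: -0.0001
grasp_force: 0.1
```

Request:
carry_out(
  moves=[
    [0, 0.2, 0.05, 0, 0],
    [0, 0, 0, 0, 0],
  ],
)

```text
clock: 5.2
eef_pos: [0.5737, -0.1683, 0.1269]
eef_rot: [[-0.97, -0.245, 0.0], [-0.245, 0.97, -0.0], [-0.0, -0.0, -1.0]]
ft_force: [-1.2, -0.3, -1.0]
finger_gap: 0.0002
grasp_force: 0.4
```

Request:
carry_out(
  moves=[
    [0, 0.2, 0.05, 0, 0],
    [0, 0, 0, 0, 0],
  ],
)

```text
clock: 5.45
eef_pos: [0.5748, -0.168, 0.1269]
eef_rot: [[-0.969, -0.245, -0.002], [-0.245, 0.969, -0.0], [0.002, 0.0, -1.0]]
ft_force: [-4.1, -1.7, 3.6]
finger_gap: -0.0
grasp_force: 2.5
```

Request:
carry_out(
  moves=[
    [0, 0.2, 0.05, 0, 0],
    [0, 0, 0, 0, 0],
  ],
)

```text
clock: 5.7
eef_pos: [0.5751, -0.1679, 0.1269]
eef_rot: [[-0.969, -0.246, -0.006], [-0.246, 0.969, -0.001], [0.006, 0.001, -1.0]]
ft_force: [-11.1, -5.0, 6.5]
finger_gap: -0.0002
grasp_force: 5.8
```

Request:
carry_out(
  moves=[
    [0, 0.1, 0.03, 0, 0],
    [0, 0, 0, 0, 0],
  ],
)

```text
clock: 5.95
eef_pos: [0.5753, -0.1679, 0.1269]
eef_rot: [[-0.969, -0.246, -0.007], [-0.246, 0.969, -0.001], [0.007, 0.001, -1.0]]
ft_force: [-13.9, -5.5, 8.3]
finger_gap: -0.0
grasp_force: 7.4
```

The shutter is at its stop: the force rises and the tool no longer moves. The contact position puts the well at (0.538,-0.177), which agrees with the vision estimate. I'll back off, rise and look.

Request:
carry_out(
  moves=[
    [0, -1.0, -0.25, 0, 0],
    [0, -1.5, -0.35, 1.0, 0],
    [0, -1.3, -0.3, 3.0, 0],
    [0, -0.1, 0, 4.0, 0],
    [0, 0, 0, 4.0, 0],
    [0, 0, 0, 0, 0],
  ],
)

```text
clock: 6.7
eef_pos: [0.5409, -0.1768, 0.2515]
eef_rot: [[-0.969, -0.245, 0.008], [-0.245, 0.97, -0.004], [-0.007, -0.006, -1.0]]
ft_force: [-0.1, -0.5, 0.4]
finger_gap: -0.0
grasp_force: 0.0
```

```bash
python3 - <<'E'
from plant import telemetry,snapshot
import cv2
a=snapshot("top")[140:290,285:435,::-1]; b=snapshot("scene")[170:290,270:390,::-1]
cv2.imwrite("pics/e.png",cv2.hconcat([cv2.resize(i,(400,400),interpolation=cv2.INTER_CUBIC) for i in (a,b)]))
s=telemetry.state();print(s["eef_pos"],s["ft_force"])
E
```

```text
[ 0.53924206 -0.1759272   0.24762807] [-0.27418693  0.44687701  0.12450317]
```

View pics/e.png

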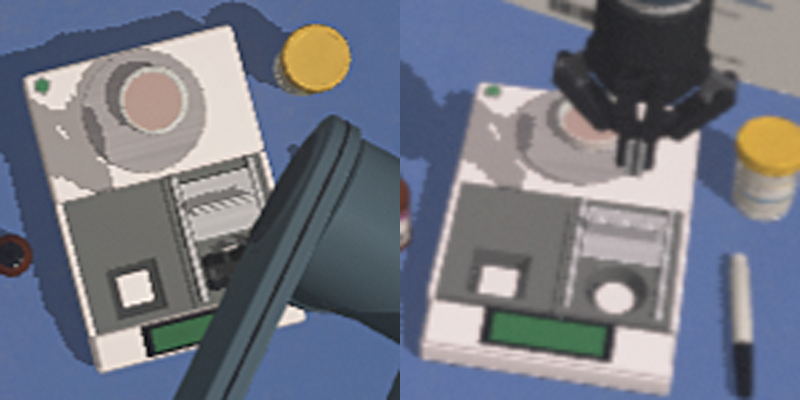

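The shutter is fully back and the round well is open, with the key at right panel (615,296). The dish hasn't moved. I'll check the key's position from this view.

```bash
python3 - <<'E'
from h import *
print(world("scene",[((615-400)*.3+270-.35,296*.3+170-.35)],.035))
E
```

```text
[[ 0.5382994  -0.17484496  0.035     ]]
```

Request:
carry_out(
  moves=[
    [0, -0.1, 0, -4.0, 0],
    [0, 0, 0, -4.0, 0],
    [0, 0, 0, -3.0, 0],
    [0, 0, 0, 0, 0],
    [0, 0, 0, 0, 0],
  ],
)

```text
clock: 7.42
eef_pos: [0.5387, -0.176, 0.1373]
eef_rot: [[-0.97, -0.245, 0.0], [-0.245, 0.97, 0.0], [-0.0, 0.0, -1.0]]
ft_force: [0.5, 0.0, 0.2]
finger_gap: -0.0001
grasp_force: 0.0
```

Request:
carry_out(
  moves=[
    [0, 0, 0, -1.0, 0],
    [0, 0, 0, -1.0, 0],
    [0, 0, 0, -0.7, 0],
    [0, 0, 0, 0, 0],
  ],
)

```text
clock: 7.92
eef_pos: [0.5381, -0.1757, 0.1092]
eef_rot: [[-0.97, -0.245, -0.001], [-0.245, 0.97, 0.001], [0.001, 0.001, -1.0]]
ft_force: [0.4, -1.0, 0.8]
finger_gap: -0.0002
grasp_force: 0.0
```

Request:
carry_out(
  moves=[
    [0, 0, 0, -0.3, 0],
    [0, 0, 0, -0.3, 0],
    [0, 0, 0, 0, 0],
  ],
)

```text
clock: 8.3
eef_pos: [0.5388, -0.1761, 0.1041]
eef_rot: [[-0.97, -0.245, 0.001], [-0.245, 0.97, -0.0], [-0.001, -0.001, -1.0]]
ft_force: [-0.3, 0.3, 3.2]
finger_gap: 0.0002
grasp_force: 1.4
```

Request:
carry_out(
  moves=[
    [0, 0, 0, -0.2, 0],
    [0, 0, 0, 0, 0],
    [0, 0, 0, 0, 0],
  ],
)

```text
clock: 8.68
eef_pos: [0.5388, -0.1761, 0.1026]
eef_rot: [[-0.97, -0.245, 0.001], [-0.245, 0.97, -0.001], [-0.001, -0.001, -1.0]]
ft_force: [-0.6, 0.7, 7.0]
finger_gap: -0.0
grasp_force: 3.3
```

Force is above 3.6 N with the tip at about z = 0.030. One more small push to make sure it's at the bottom.

Request:
carry_out(
  moves=[
    [0, 0, 0, -0.2, 0],
    [0, 0, 0, 0, 0],
    [0, 0, 0, 0, 0],
  ],
)

```text
clock: 9.05
eef_pos: [0.5388, -0.1761, 0.1024]
eef_rot: [[-0.969, -0.245, 0.001], [-0.245, 0.969, -0.001], [-0.001, -0.001, -1.0]]
ft_force: [-4.9, 2.6, 20.3]
finger_gap: 0.0002
grasp_force: 10.1
```

It's at the bottom: 20 N and no further movement. Now I'll release straight up and look.

Request:
carry_out(
  moves=[
    [0, 0, 0, 0.5, 0],
    [0, 0, 0, 1.0, 0],
    [0, 0, 0, 2.0, 0],
    [0, 0, 0, 4.0, 0],
    [0, 0, 0, 4.0, 0],
    [0, 0, 0, 4.0, 0],
    [0, 0, 0, 0, 0],
    [0, 0, 0, 0, 0],
  ],
)

```text
clock: 10.05
eef_pos: [0.5381, -0.1757, 0.2544]
eef_rot: [[-0.97, -0.245, -0.001], [-0.245, 0.97, 0.001], [0.001, 0.001, -1.0]]
ft_force: [-0.8, 0.6, 0.1]
finger_gap: -0.0002
grasp_force: 0.0
```

```bash
python3 - <<'E'
from plant import telemetry,snapshot
import cv2
a=snapshot("top")[140:290,285:435,::-1]; b=snapshot("scene")[170:290,270:390,::-1]
cv2.imwrite("pics/f.png",cv2.hconcat([cv2.resize(i,(400,400),interpolation=cv2.INTER_CUBIC) for i in (a,b)]))
s=telemetry.state();print(s["eef_pos"],s["ft_force"])
E
```

```text
[ 0.53779089 -0.17556846  0.25341383] [-0.2752318   0.9991938  -0.77917579]
```

View pics/f.png

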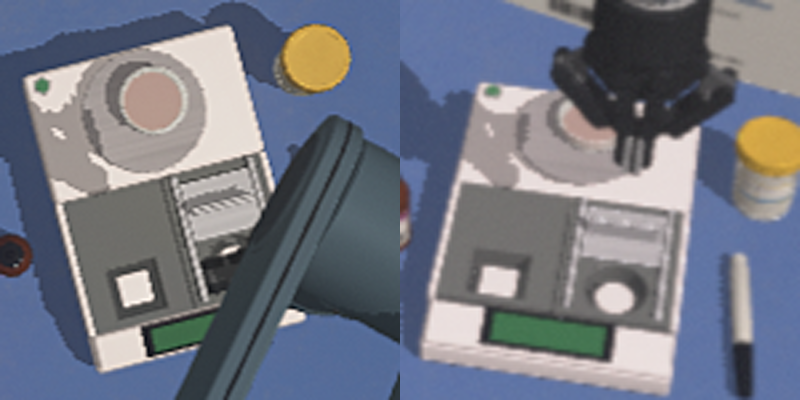

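The shutter is still fully open and the key is back up at right panel (615,296). Everything else is undisturbed and the tool is clear.

```bash
python3 -c "
from plant import bot
print(bot.sign_off())"
```

```text
the job is handed in; nothing more can be done
None
```

I pushed the shutter fully open, pressed the reset key right down and let it spring back up, then handed the job in at about 10 s; the final pictures show the shutter still open and nothing else moved.

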